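# Check a gauge bezel's height with the sprung bridge gauge

### The job

Draw the chrome bezel out of the spring clip and lay it flat on the grey surface plate, wholly inside the white ring. Then pick up the orange bridge gauge and check it by lowering it gently astride the brass setting block, both legs flat on the plate and the sprung foot on the block, staying there a full second; finally lower it the same way astride the bezel, let go and leave it standing there reading the bezel's height. Leave the copper fitting, screwdriver and blue cover where they are.

Things in the scene. Friction and masses are not known exactly. Their poses are not given: they have to be found in the camera images.
- bezel_center (a point): centre (half-way up) of the loose chrome gauge bezel: a solid round steel drum 62 mm in diameter and 32 mm high with a flat top (white dial with red pointer); 0.18 kg, varies. z is its axis, up. It starts lying flat on the ledge of the spring clip, its underside 50 mm above the bench, its rim pinched from above by the clip's jaw
- clip: fixed steel spring clip on a post; origin on the bench. Its open side looks along its own -x. A ledge (30 mm wide in y, top 50 mm above the bench, from x = -60 to +4 mm) carries the bezel, whose centre starts at x = -36 mm, y = 0; the post stands behind at x = +4 to +20 mm, 84 mm high, and a sprung jaw 24 mm wide reaches from it over the bezel's rim as far as x = -26 mm, nothing higher than 102 mm. The bezel slides out level along -x; 40 mm of travel frees it of the jaw
- clip_jaw (a joint): hinge of the clip's sprung jaw, rad: 0 as it rests on the bezel, about -0.15 when shut with nothing in it, positive when raised; it presses with about 3 N
- plate: fixed grey surface plate 200 mm (its x) by 280 mm (its y), origin at its centre on the bench, top face 24 mm above the bench
- spot: white painted ring on the plate, 98 mm outer and 92 mm inner diameter, flat; origin at its centre on the plate's top face, 70 mm to one side of the plate's centre along the plate's y; x and y axes parallel to the plate's
- block: brass setting block fixed on the plate: 45 mm (its x) by 70 mm (its y) by 18 mm high; origin at the centre of its underside on the plate's top face, 70 mm from the plate's centre on the other side from the ring; axes parallel to the plate's
- gauge_grip (a point): centre of the black grip of the loose orange bridge gauge (0.53 kg, varies), 113 mm above the soles of its legs. z up, x along the line from leg to leg, y across. The grip is 50 mm (x) by 30 mm (y) by 46 mm high (its top 136 mm above the soles): pinch it across y. Below it a bridge 154 mm long (x), 30 mm wide, its underside 66 mm above the soles; legs at x = +-68 mm with soles 18 mm (x) by 56 mm (y), leaving 118 mm clear between them. It starts standing on the bench
- gauge: the orange gauge itself; origin at the point midway between its legs, level with their soles, straight below the grip; axes as the grip's
- gauge_foot (a joint): the gauge's sprung vertical slide, m: the height of the foot above the legs' soles, i.e. the reading. 0 with the foot fully down (as when hanging or on a flat surface), up to 0.045; a light spring (0.6 N at 0, 1.5 N at 30 mm) pushes it down, less than the gauge's weight
- foot_tip (a point): centre of the flat underside of the gauge's steel foot (a disc 32 mm in diameter on the gauge's centre line)
- fitting: loose copper capillary fitting 110 mm long, lying; bystander
- screwdriver: loose brass-handled screwdriver 170 mm long, lying; bystander
- cover: loose blue enamel instrument cover 110 x 150 x 64 mm; bystander
Things that resemble listed ones, but are neither listed nor needed, are in the scene too. There is more than one size of the part that bears bezel_center; the job needs the larger.

How it is judged:
By the outcome, as a careful person would: the job done as asked, in the order asked, and still so for the second after the job is handed in, with the robot touching nothing.
It also fails if it takes over 61 s, if anything falls off the work surface, if the arm or the gripper's body presses on something with over 40 N, if the wrist force passes 120 N, or if a joint passes its speed limit or range.

### The arm

A 7-joint arm with a two-finger parallel gripper is mounted at the origin on the work surface. World frame = base frame: x ahead of the robot, y to its left, z up, the work surface at z = 0. Lengths are in mm, angles in degrees, forces in N, time in s.
With the tool pointing down it reaches from about 400 to 850 mm from the base axis. Payload 4.5 kg.
Tool frame: the origin (TCP) lies midway between the tips of the shut fingers; the grasp point (between the pads) lies 19 mm behind it; y points along the fingers, z is the direction in which the jaws open and shut, and the axes are right-handed (so a half turn about y gives the same grasp; the last joint's range is limited). The gripper opens to 88 mm and grips with 3 to 60 N. Pads are 18 mm wide; open, the fingers measure 123 mm over their backs; the gripper's body (75 mm by 187 mm) begins 45 mm behind the grasp point.
Start: joints at [78.999, 39.483, -11.15, 89.685, 9.013, 51.709, -12.324], TCP at [139.957, -609.152, 238.743] pointing down, gripper open.
Joint ranges: [-172.22, 172.22], [-26.19, 119.32], [-84.43, 86.54], [7.71, 146.69], [-57.33, 237.33], [2.42, 119.75], [-152.13, 152.13]. Speed limits (degrees/s): [147.25, 147.25, 180, 180, 180, 180, 180].

### API

Orientations are given as [roll, pitch, yaw] about the fixed x, y, z axes, in that order (R = Rz(yaw) Ry(pitch) Rx(roll)).
In Python, from plant import arm gives the robot as it stands.
- The arm moves only by the tool step_arm, never from a script. Its argument "deltas" is text: rows parted by semicolons, each of 7 numbers parted by spaces: the turn, a rotation vector about the tool's x, y, z in rad, then the shift along the tool's x, y, z in cm, then the opening, from -1 (shut) to 1 (fully open). A call has 1 to 20 rows; each row shifts and turns the commanded pose from where the row before left it, along the tool's axes as they then stand; what a row does not reach is not made up. A row lasts 1/8 s, in which the tool goes at most 62.5 mm and 10.7 degrees, less where a joint would pass 70% of its speed; a pose out of reach is approached as far as the arm can. A call is refused whole if a number of a shift passes 6.25 or a number of a turn 0.188, either way. A call with a gripper value outside its range is refused whole. The fingers move at their own pace and stop on an object; "grip_force" is the grip in N (left out, the last holds). Time passes only in rows, so rows that do not move let the fingers close. It gives the time, the measured TCP pose, the force and the opening at its end, in the units of the state.
- arm.get_state(): the state, without advancing time (a new reading comes with each control period).
- arm.snapshot(name): name is "scene" or "top" or "wrist"; returns the picture (384x512x3 uint8, blue, green, red); there is no depth.
- arm.get_calibration(name): a dict with "fx", "fy", "cx", "cy" (pixels), "rvec" (rotation vector, rad) and "tvec" (3), from world to camera coordinates, as OpenCV has them; the wrist camera has in their place "hand_eye" (4x4, takes a point from camera to tool coordinates, whose origin is the TCP and whose axes are the tool frame's). Camera axes: x right, y down, z forward; pixel columns grow to the right and rows downward; lengths in mm; the calibration is good to about 2 mm. A picture is of the moment at which its call begins: read the wrist's pose just before it. get_calibration takes no time and is no camera call.
- arm.job_done(): hands the job in, once; it reports no verdict.
The state is a dict: "t": time; "joint_positions": joint angles; "joint_velocities": joint speeds; "joint_torque": joint torques, N m; "tcp_pos": TCP position; "tool_rot": TCP orientation; "force": force on the tool from outside, world axes, zero at the start; "wrist_torque": the same for the moment, N m; "grip_width": opening from 0.0 (shut) to 1.0 (fully open).
Only numpy, scipy, OpenCV 4.12 (cv2) and the standard library are available. Lean on these libraries where they do the work, as an engineer would, in place of code of your own. Each camera call takes 0.05 s, during which the arm holds its last target. There are 200 camera calls.

## Working session

There is one attempt and no reset: what is moved stays moved. The work goes in short steps, Python scripts to look and compute and a tool call to move; the robot and the scene stay as the last step left them, time stands still between calls to the robot, and variables do not carry over. Pictures are saved under pics/ and viewed, about 8 in all and at most 12, crops included, and the job is handed in when it is done.

Besides the shell and the picture viewer there is one more tool, called after "Call:" as name(argument=value, ...) on one line, values as JSON. step_arm: Moves the arm, as the interface text tells. Its arguments: {"type":"object","properties":{"deltas":{"type":"string"},"grip_force":{"type":"number"}},"required":["deltas"]}

```bash
mkdir -p pics; ls; python3 - <<'E'
from plant import arm
import cv2,numpy as np
s=arm.get_state(); print({k:np.round(v,3).tolist() for k,v in s.items()})
a=arm.snapshot("scene");b=arm.snapshot("top")
cv2.imwrite("pics/scene.png",a);cv2.imwrite("pics/top.png",b)
for n in("scene","top","wrist"):print(n,arm.get_calibration(n))
E
```

```text
pics
{'t': 0.0, 'joint_positions': [78.999, 39.533, -11.145, 89.746, 9.014, 51.71, -12.323], 'joint_velocities': [0.036, -0.078, 0.052, 0.036, -0.047, 0.032, 0.052], 'joint_torque': [0.001, -52.756, -1.267, -15.343, -0.053, 0.007, 0.0], 'tcp_pos': [139.737, -608.514, 237.903], 'tool_rot': [-90.107, -0.009, -167.055], 'force': [-0.361, -0.511, 0.167], 'wrist_torque': [-0.034, 0.004, -0.027], 'grip_width': 0.999}
scene {'fx': 347.4507278425746, 'fy': 347.4507278425746, 'cx': 252.47657926204337, 'cy': 191.5691252555837, 'rvec': array([ 1.38948923,  1.9975215 , -0.9862162 ]), 'tvec': array([ 177.61663991, -259.62609487, 1386.45750422])}
top {'fx': 388.48204329947174, 'fy': 388.48204329947174, 'cx': 262.88940091164443, 'cy': 189.02880883153404, 'rvec': array([ 2.11130609, -2.14615377,  0.17706751]), 'tvec': array([ 35.41605852, 608.87973259, 983.0844178 ])}
wrist {'fx': 309.2356983298214, 'fy': 309.2356983298214, 'cx': 256.45365852524407, 'cy': 193.14697640564725, 'hand_eye': array([[ 1.53687956e-03,  9.53067046e-01,  3.02755420e-01,
        -7.83458660e+01],
       [-1.42964729e-03, -3.02753374e-01,  9.53067863e-01,
        -1.46576201e+02],
       [ 9.99997797e-01, -1.89758399e-03,  8.97254245e-04,
        -1.95906522e-01],
       [ 0.00000000e+00,  0.00000000e+00,  0.00000000e+00,
         1.00000000e+00]])}
```

```bash
python3 -c "
import cv2,numpy as np
cv2.imwrite('pics/top2.png',cv2.resize(cv2.imread('pics/top.png'),(800,600),interpolation=2))
cv2.imwrite('pics/scene2.png',cv2.resize(cv2.imread('pics/scene.png'),(800,600),interpolation=2))"
```

```text
(no output)
```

View pics/top2.png

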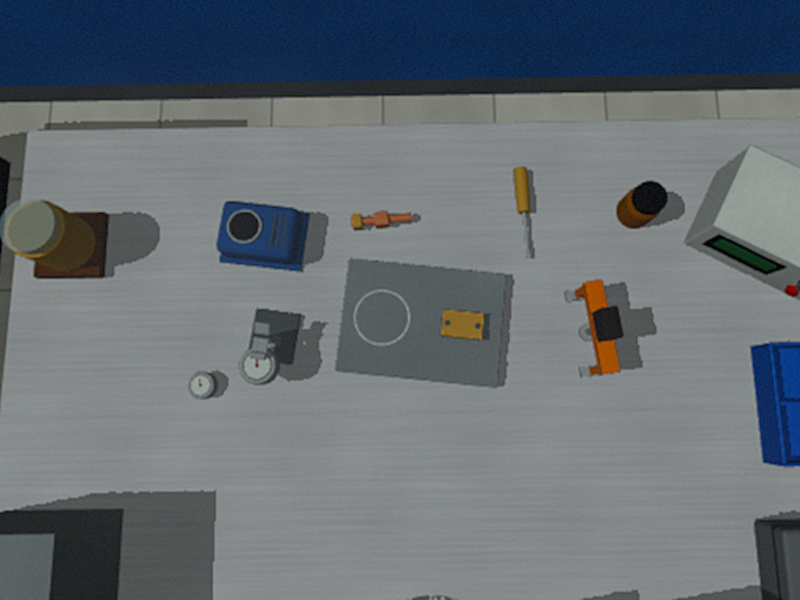

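View pics/scene2.png

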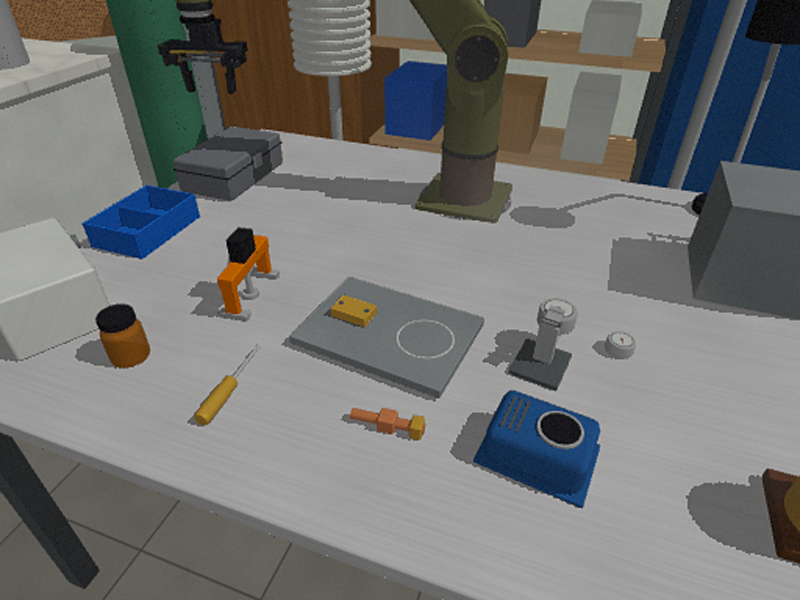

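The top view (800x600 scale) shows the bezel in the clip at (258,366), the ring at (382,317), the block at (464,324) and the gauge grip at (607,323). The small decoy bezel is at (202,385). The scene view agrees with this layout.

```bash
cat > h.py <<'E'
import cv2,numpy as np
from plant import arm
from scipy.spatial.transform import Rotation as Ro
def cam(n,st=None):
    c=arm.get_calibration(n);K=(c["fx"],c["fy"],c["cx"],c["cy"])
    if n=="wrist":
        T=np.eye(4);T[:3,:3]=Ro.from_euler("xyz",st["tool_rot"],degrees=True).as_matrix();T[:3,3]=st["tcp_pos"]
        M=T@np.array(c["hand_eye"]);return K,M[:3,:3],M[:3,3]
    R=cv2.Rodrigues(c["rvec"])[0];return K,R.T,-R.T@c["tvec"]
def pt(C,uv,z):
    K,R,o=C;uv=np.atleast_2d(np.array(uv,float))
    d=np.c_[(uv[:,0]-K[2])/K[0],(uv[:,1]-K[3])/K[1],np.ones(len(uv))]@R.T
    return o+d*((z-o[2])/d[:,2])[:,None]
def pix(C,p):
    K,R,o=C;q=(np.atleast_2d(p)-o)@R;return np.c_[K[0]*q[:,0]/q[:,2]+K[2],K[1]*q[:,1]/q[:,2]+K[3]]
def blobs(m,amin=30):
    cs=cv2.findContours(m.astype(np.uint8)*255,cv2.RETR_EXTERNAL,cv2.CHAIN_APPROX_NONE)[0]
    return sorted([c for c in cs if cv2.contourArea(c)>amin],key=cv2.contourArea,reverse=True)
def snap(name,out):
    st=arm.get_state();im=arm.snapshot(name);cv2.imwrite("pics/"+out,im);return st,im
E
python3 - <<'E'
from h import *
im=cv2.imread("pics/top.png");C=cam("top");hsv=cv2.cvtColor(im,cv2.COLOR_BGR2HSV)
print("cam",C[2])
f=lambda u,v,z:np.round(pt(C,[u/1.5625,v/1.5625],z)[0],1)
for n,u,v,z in[("bezel",258,366,82),("decoy",202,385,20),("ring",382,317,24),("block",464,324,42),("grip",607,323,136)]:print(n,f(u,v,z))
for q in[(349,259),(512,275),(501,386),(336,371)]:print("plate",f(*q,24))
# block
m=(hsv[...,0]>15)&(hsv[...,0]<30)&(hsv[...,1]>120);m[:190]&=True
for c in blobs(m):
    r=cv2.minAreaRect(c);print("yel",np.round(np.array(r[0])*1.5625),r[1],r[2])
    if abs(r[0][0]*1.5625-464)<10:print(pt(C,cv2.boxPoints(r),42).round(1))
m=(hsv[...,0]>4)&(hsv[...,0]<15)&(hsv[...,1]>180)
for c in blobs(m):
    r=cv2.minAreaRect(c);print("or",np.round(np.array(r[0])*1.5625),r[1],r[2]); 
    if abs(r[0][0]*1.5625-605)<20:print(pt(C,cv2.boxPoints(r),85).round(1))
m=hsv[...,2]<50
for c in blobs(m):
    r=cv2.minAreaRect(c)
    if abs(r[0][0]*1.5625-607)<20:print("grip",r,pt(C,cv2.boxPoints(r),136).round(1))
E
```

```text
cam [ 432.0886446    20.66984671 1072.99392316]
bezel [491.8 275.7  82. ]
decoy [464.6 387.3  20. ]
ring [576.9  76.3  24. ]
block [560.  -64.7  42. ]
grip [ 546.2 -278.5  136. ]
plate [681.7 134.1  24. ]
plate [ 647.7 -153.4   24. ]
plate [ 454.6 -126.    24. ]
plate [484.6 156.1  24. ]
yel [ 59. 240.] (45.61350631713867, 38.002384185791016) 25.201122283935547
yel [462. 324.] (26.26898193359375, 16.81612777709961) 5.710592269897461
[[541.9 -23.7  42. ]
 [586.8 -29.2  42. ]
 [578.6 -99.   42. ]
 [533.8 -93.   42. ]]
yel [521. 189.] (28.45440101623535, 8.283223152160645) 85.60128784179688
yel [631. 211.] (21.064571380615234, 15.399282455444336) 55.491477966308594
yel [356. 221.] (9.0, 6.0) 90.0
or [596. 327.] (59.61931228637695, 18.238800048828125) 78.69007110595703
[[ 617.5 -243.5   85. ]
 [ 626.1 -290.3   85. ]
 [ 475.5 -309.3   85. ]
 [ 467.3 -263.7   85. ]]
grip ((388.5577087402344, 206.78846740722656), (20.19995880126953, 16.08152198791504), 78.69007110595703) [[ 566.8 -256.2  136. ]
 [ 573.9 -295.1  136. ]
 [ 525.4 -301.   136. ]
 [ 518.4 -262.5  136. ]]
```

Call:
step_arm(deltas="0 0 0 -4.44 -0.62 -2.36 1;0 0 0 -4.44 -0.62 -2.36 1;0 0 0 -4.44 -0.62 -2.36 1;0 0 0 -4.44 -0.62 -2.36 1;0 0 0 -4.44 -0.62 -2.36 1;0 0 0 -4.44 -0.62 -2.36 1;0 0 0 -4.44 -0.62 -2.36 1;0 0 0 -4.44 -0.62 -2.36 1;0 0 0 -4.44 -0.62 -2.36 1;0 0 0 -4.44 -0.62 -2.36 1;0 0.104 0 0 0 0 1;0 0 0 0 0 0 1")

```text
t: 1.6
tcp_pos: [519.7, -279.3, 300.3]
tool_rot: [-90.0, -0.1, -172.9]
force: [-0.8, -0.2, -0.8]
grip_width: 1.006
```

```bash
cat >> h.py <<'E'
def todo(p,yaw,st=None):
    "delta in tool axes (cm) to world p, and the turn about tool y to reach yaw afterwards"
    st=st or arm.get_state();R=Ro.from_euler("xyz",st["tool_rot"],degrees=True).as_matrix()
    dy=(yaw-st["tool_rot"][2]+180)%360-180
    return "cm",np.round(R.T@(np.array(p)-st["tcp_pos"])/10,2),"turn y",round(-np.radians(dy),3),"rot",np.round(st["tool_rot"],2),"tcp",np.round(st["tcp_pos"],1)
E
python3 - <<'E'
from h import *
st,im=snap("wrist","w1.png");C=cam("wrist",st);print(*todo((545,0,280),-173,st))
cv2.imwrite("pics/w1b.png",im)
hsv=cv2.cvtColor(im,cv2.COLOR_BGR2HSV)
for nm,m,z in[("grip",hsv[...,2]<50,136),("orange",(hsv[...,0]>4)&(hsv[...,0]<15)&(hsv[...,1]>180),90)]:
  for c in blobs(m,200)[:3]:
    r=cv2.minAreaRect(c);print(nm,np.round(r[0]),np.round(r[1]),round(r[2],1),pt(C,cv2.boxPoints(r),z).round(1).tolist(),pt(C,[r[0]],z).round(1))
T=cam("top")
print("clip base",pt(T,np.array([[257,309],[302,314],[295,364]])/1.5625,4).round(1))
E
```

```text
cm [ -5.96   2.02 -27.41] turn y 0.001 rot [-9.0000e+01 -7.0000e-02 -1.7291e+02] tcp [ 519.7 -279.3  300.3]
grip [256. 309.] [148. 511.] 90.0 [[417.0, -7.6, 136.0], [485.3, -566.7, 136.0], [280.1, -645.7, 136.0], [199.5, 19.6, 136.0]] [[ 354.6 -298.6  136. ]]
grip [490.  49.] [86. 33.] 42.8 [[672.4, -434.7, 136.0], [693.8, -448.7, 136.0], [654.4, -523.3, 136.0], [631.0, -510.3, 136.0]] [[ 663.6 -478.3  136. ]]
grip [266. 144.] [49. 29.] 90.0 [[573.5, -268.4, 136.0], [577.0, -296.7, 136.0], [528.2, -303.9, 136.0], [524.6, -274.2, 136.0]] [[ 551.4 -285.7  136. ]]
clip base [[597.8 300.3   4. ]
 [587.4 219.8   4. ]
 [499.  230.8   4. ]]
```

View pics/w1b.png

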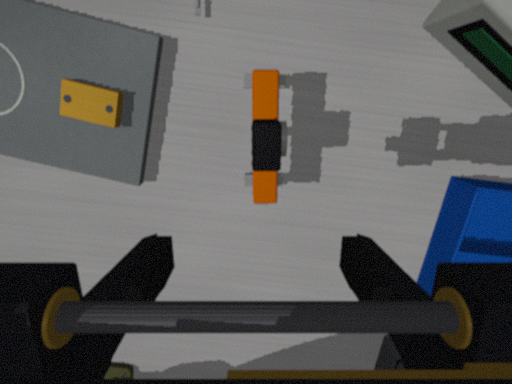

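The wrist view shows the gauge upright in the image, grip at (266,144), so its yaw is about 7°, and its grip is near (551,-286). Next I go over the clip.

Call:
step_arm(deltas="0 0 0 -1 0.34 -4.57 1;0 0 0 -1 0.34 -4.57 1;0 0 0 -1 0.34 -4.57 1;0 0 0 -1 0.34 -4.57 1;0 0 0 -1 0.34 -4.57 1;0 0 0 -1 0.34 -4.57 1;0 0 0 0.35 0.83 -4.7 1;0 0 0 0.35 0.83 -4.7 1;0 0 0 0.35 0.83 -4.7 1;0 0 0 0.35 0.83 -4.7 1;0 0 0 0.35 0.83 -4.7 1;0 0 0 0.35 0.83 -4.7 1;0 0.122 0 0 0 0 1;0 0.122 0 0 0 0 1;0 0 0 0 0 0 1")

```text
t: 3.52
tcp_pos: [491.2, 276.0, 230.3]
tool_rot: [-89.9, 0.0, 173.1]
force: [0.3, -0.5, 0.1]
grip_width: 0.999
```

```bash
python3 - <<'E'
from h import *
st,im=snap("wrist","w2.png");C=cam("wrist",st);print(st["tcp_pos"],st["tool_rot"])
g=cv2.cvtColor(im,cv2.COLOR_BGR2GRAY)
for c in blobs(g>150,100)[:8]:
    if len(c)>5:
        e=cv2.fitEllipse(c);print(np.round(e[0],1),np.round(e[1],1),round(e[2]),cv2.contourArea(c),pt(C,[e[0]],82).round(1))
E
```

```text
[491.17826112 276.04378438 230.34927253] [-8.99387153e+01  2.28026757e-03  1.73058934e+02]
[253.1 179.3] [31.7 43.6] 96 854.5 [[490.6 279.2  82. ]]
[164.6 198.5] [22.4 25.7] 113 449.0 [[481.8 369.9  82. ]]
```

View pics/w2.png

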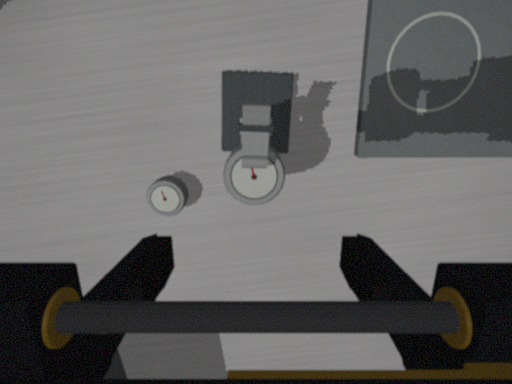

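The clip and jaw line up vertically in the wrist image, with the jaw axis at column 256. The bezel rim is centred at about (254.5,175) and the ring at about (434,61).

```bash
python3 - <<'E'
from h import *
st=arm.get_state();C=cam("wrist",st)
b=pt(C,[[254.5,175.5]],82)[0];print("bezel",b)
P=pt(C,[[224,175.5],[285,175.5],[254.5,205]],82);print(P.round(1))
print("ring",pt(C,[[434,61]],24),pt(C,[[434,12],[434,111],[387,61],[481,61]],24).round(1))
print("base edges",pt(C,[[222,71],[222,151],[293,73]],4).round(1),"post",pt(C,[[243,105],[271,105]],84).round(1),"plate",pt(C,[[369,2],[356,155],[500,157]],24).round(1))
print(*todo((*b[:2],130),173.0,st))
E
```

```text
bezel [494.30491514 277.44448456  82.        ]
[[498.  307.2  82. ]
 [490.6 247.7  82. ]
 [463.7 281.2  82. ]]
ring [[580.1153309  76.0147843  24.       ]] [[626.5  78.3  24. ]
 [528.3  73.4  24. ]
 [586.1 125.3  24. ]
 [574.1  26.7  24. ]]
base edges [[599.2 301.5   4. ]
 [509.8 315.5   4. ]
 [587.4 222.5   4. ]] post [[561.8 279.6  84. ]
 [558.7 254.3  84. ]] plate [[643.4 143.5  24. ]
 [489.5 160.3  24. ]
 [466.8  -5.1  24. ]]
cm [-0.29 10.04 -0.17] turn y 0.002 rot [-89.96   0.   173.11] tcp [491.2 276.2 230.4]
```

Call:
step_arm(deltas="0 0.028 0 -0.29 0 -0.12 1;0 0 0 0 4 0 1;0 0 0 0 4 0 1;0 0 0 0 4 0 1;0 0 0 0 2.5 0 1;0 0 0 0 2 0 1;0 0 0 0 1.14 0 1;0 0 0 0 0 0 1;0 0 0 0 0 0 1", grip_force=20)

```text
t: 4.7
tcp_pos: [494.6, 278.2, 54.8]
tool_rot: [-90.1, 0.1, 171.4]
force: [-0.6, 0.2, 0.4]
grip_width: 1.0
```

```bash
python3 - <<'E'
from h import *
st,im=snap("wrist","w3.png");print(*todo((494.3,277.2,54),171.5,st),st["force"])
E
```

```text
cm [0.01 0.08 0.1 ] turn y -0.002 rot [-9.0050e+01  6.0000e-02  1.7139e+02] tcp [494.6 278.2  54.8] [-0.55318693  0.17200691  0.44781478]
```

View pics/w3.png

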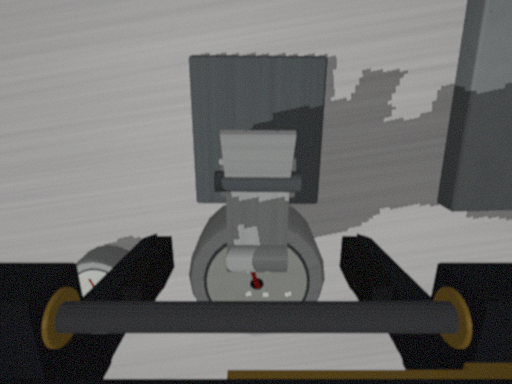

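The bezel is centred between the fingers at (257,283) and the clip is square to the tool. I'll close the gripper.

Call:
step_arm(deltas="0 0 0 0 0 0 -1;0 0 0 0 0 0 -1;0 0 0 0 0 0 -1;0 0 0 0 0 0 -1;0 0 0 0 0 0 -1;0 0 0 0 0 0 -1", grip_force=25)

```text
t: 5.5
tcp_pos: [494.1, 278.1, 54.3]
tool_rot: [-90.0, 0.0, 171.4]
force: [-1.2, -0.1, 3.7]
grip_width: 0.696
```

Call:
step_arm(deltas="0 0 0 0.5 -0.02 0 -1;0 0 0 0.6 0 0 -1;0 0 0 0.6 0 0 -1;0 0 0 0.6 0 0 -1;0 0 0 0.6 0 0 -1;0 0 0 0.6 0 0 -1;0 0 0 0.7 0 0 -1;0 0 0 0.7 0 0 -1;0 0 0 0.7 0 0 -1;0 0 0 0.7 0 0 -1;0 0 0 0 0 0 -1")

```text
t: 6.88
tcp_pos: [430.5, 287.4, 54.1]
tool_rot: [-90.0, -0.1, 171.5]
force: [0.7, 0.3, -2.2]
grip_width: 0.698
```

Call:
step_arm(deltas="0 0 0 0 -2 0 -1;0 0 0 0 -4 0 -1;0 0 0 0 -3.6 0 -1;0 0 0 -2 0 2.1 -1;0 0 0 -3.53 0 3.75 -1;0 0 0 -3.53 0 3.75 -1;0 0 0 -3.53 0 3.75 -1;0 0 0 -3.53 0 3.75 -1;0 0 0 -1.54 0 1.64 -1;0 0 0 0 0 0 -1;0 0 0 0 4 0 -1;0 0 0 0 4 0 -1;0 0 0 0 2 0 -1;0 0 0 0 1.2 0 -1;0 0 0 0 0 0 -1;0 0 0 0 0 0 -1")

```text
t: 8.88
tcp_pos: [578.8, 76.2, 39.2]
tool_rot: [-90.0, 0.1, 171.4]
force: [0.6, -0.1, -1.1]
grip_width: 0.696
```

```bash
python3 - <<'E'
from h import *
st,im=snap("wrist","w4.png");print(*todo((577.5,76,28),171.5,st),st["force"])
C=cam("wrist",st)
hsv=cv2.cvtColor(im,cv2.COLOR_BGR2HSV)
E
```

```text
cm [0.13 1.12 0.04] turn y -0.001 rot [-9.0040e+01  8.0000e-02  1.7142e+02] tcp [578.8  76.2  39.2] [ 0.57711329 -0.13933226 -1.14635287]
```

View pics/w4.png

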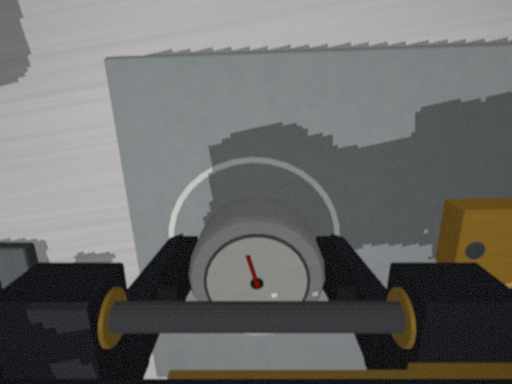

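The ring arc is visible with its top at (253,160) and its sides at (171,232) and (338,232), roughly symmetric about the bezel. I'll check its centre.

```bash
python3 - <<'E'
from h import *
C=cam("wrist",arm.get_state())
P=pt(C,[[253,160],[171,230],[338,232],[195,184],[310,184]],24)[:,:2]
A=np.c_[2*P,np.ones(5)];s=np.linalg.lstsq(A,(P**2).sum(1),rcond=None)[0];print(s[:2],np.sqrt(s[2]+s[0]**2+s[1]**2));print(P.round(1))
E
```

```text
[575.63146747  78.02417045] 48.16757365691252
[[624.1  71. ]
 [591.2 123.5]
 [575.5  29.4]
 [615.8 104.2]
 [606.4  42.4]]
```

Call:
step_arm(deltas="0 0 0 0.2 0.4 -0.1 -1;0 0 0 0 0.3 0 -1;0 0 0 0 0.2 0 -1;0 0 0 0 0.1 0 -1;0 0 0 0 0.05 0 -1;0 0 0 0 0 0 -1;0 0 0 0 0 0 -1")

```text
t: 9.8
tcp_pos: [576.4, 76.8, 28.3]
tool_rot: [-90.0, 0.0, 171.4]
force: [-2.0, -0.8, 5.3]
grip_width: 0.696
```

Call:
step_arm(deltas="0 0 0 0 0 0 0;0 0 0 0 0 0 1;0 0 0 0 0 0 1;0 0 0 0 0 0 1;0 0 0 0 0 0 1;0 0 0 0 -1.5 0 1;0 0 0 0 -4 0 1;0 0 0 0 -5 0 1;0 0 0 0 -5 0 1;0 0 0 0 -5 0 1;0 -0.137 0 0 0 0 1;0 -0.137 0 0 0 0 1;0 0 0 0 0 0 1")

```text
t: 11.42
tcp_pos: [576.4, 76.8, 233.8]
tool_rot: [-90.0, 0.1, -173.0]
force: [1.2, -0.3, -1.8]
grip_width: 1.0
```

```bash
python3 - <<'E'
from h import *
st,im=snap("top","t2.png");C=cam("top")
im=im[150:280,180:360];cv2.imwrite("pics/t2c.png",cv2.resize(im,None,fx=4,fy=4,interpolation=2))
print(*todo((551,-285,230),-172.9))
E
```

```text
cm [ 6.89  0.34 35.6 ] turn y -0.003 rot [-9.0000e+01  4.0000e-02 -1.7307e+02] tcp [576.4  76.8 233.5]
```

View pics/t2c.png

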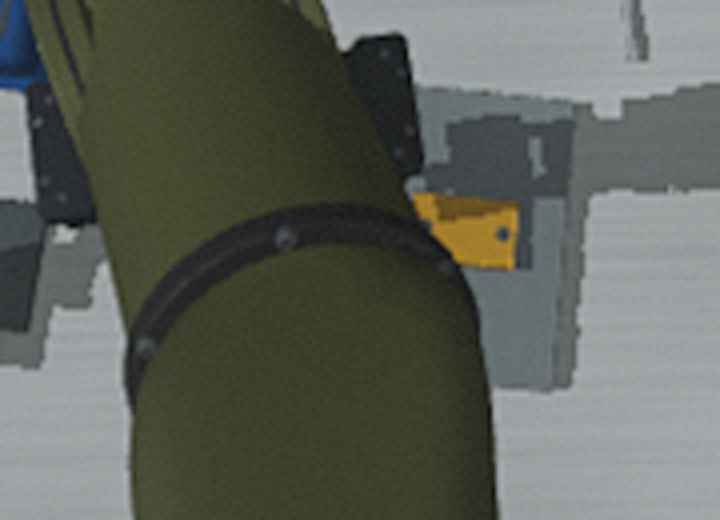

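The arm hides the ring in this view, so I'll recheck from the gauge.

Call:
step_arm(deltas="0 0 0 0.69 0 3.56 1;0 0 0 0.98 0 5.09 1;0 0 0 0.98 0 5.09 1;0 0 0 0.98 0 5.09 1;0 0 0 0.98 0 5.09 1;0 0 0 0.98 0 5.09 1;0 0 0 0.98 0 5.09 1;0 0 0 0.32 0 1.5 1;0 0 0 0 0 0 1;0 0 0 0 0 0 1")

```text
t: 12.72
tcp_pos: [552.7, -282.0, 232.9]
tool_rot: [-90.1, 0.0, -172.7]
force: [-0.5, 0.3, 0.1]
grip_width: 1.0
```

```bash
python3 - <<'E'
from h import *
st,w=snap("wrist","w5.png");C=cam("wrist",st);_,t=snap("top","t3.png");T=cam("top")
hsv=cv2.cvtColor(w,cv2.COLOR_BGR2HSV)
for c in blobs(hsv[...,2]<50,200)[:5]:
    r=cv2.minAreaRect(c)
    if r[0][1]<240 : print("grip",np.round(r[0]),np.round(r[1]),round(r[2],1),pt(C,cv2.boxPoints(r),136).round(1).tolist(),pt(C,[r[0]],136).round(1))
print(*todo((551,-285,230),-172.9,st))
q=pix(T,[[576.4,77,56]])[0];print(q)
u,v=q.astype(int);c=cv2.resize(t[v-45:v+55,u-55:u+90],None,fx=4,fy=4,interpolation=2)
w=cv2.resize(w,None,fx=.8,fy=.8,interpolation=cv2.INTER_AREA);o=np.zeros((310+290,580,3),np.uint8);o[:307,:410]=w;o[310:,:]=c[:290]
cv2.imwrite("pics/c5.png",o)
E
```

```text
grip [260. 192.] [63. 35.] 90.0 [[579.2, -267.7, 136.0], [582.7, -295.4, 136.0], [528.7, -303.4, 136.0], [525.0, -273.8, 136.0]] [[ 554.8 -285.   136. ]]
grip [493.  68.] [41. 36.] 90.0 [[682.0, -423.9, 136.0], [685.2, -449.6, 136.0], [658.4, -460.0, 136.0], [655.0, -433.3, 136.0]] [[ 670.4 -441.6  136. ]]
grip [130. 141.] [  4. 162.] 7.1 [[514.5, -168.1, 136.0], [643.9, -183.8, 136.0], [644.0, -186.4, 136.0], [514.5, -171.1, 136.0]] [[ 584.3 -178.   136. ]]
cm [0.21 0.29 0.28] turn y 0.003 rot [-9.0110e+01  3.0000e-02 -1.7275e+02] tcp [ 552.7 -282.   232.9]
[243.57599417 201.42559916]
```

View pics/c5.png

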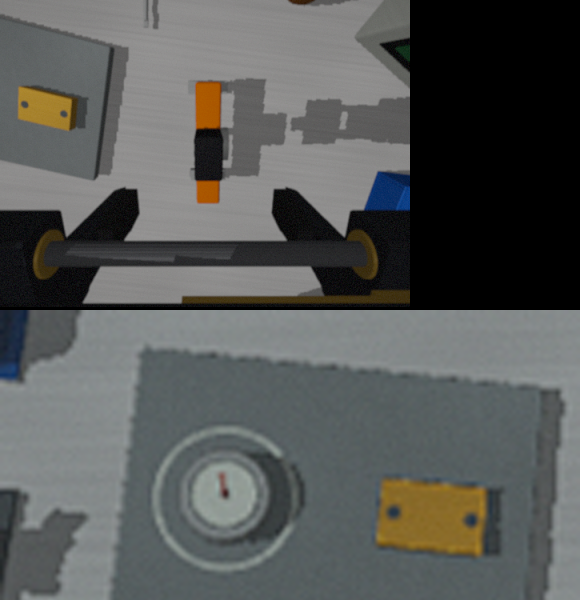

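The bezel sits inside the ring (bezel at (225,494), ring centre at (226,497) in the crop). The gauge grip is centred between the fingers, so I'll lower and grip it.

Call:
step_arm(deltas="0 0 0 0.16 0 0.3 1;0 0 0 0 4 0 1;0 0 0 0 4 0 1;0 0 0 0 3 0 1;0 0 0 0 2 0 1;0 0 0 0 0.8 0 1;0 0 0 0 0 0 1;0 0 0 0 0 0 0;0 0 0 0 0 0 -0.5;0 0 0 0 0 0 -1;0 0 0 0 0 0 -1;0 0 0 0 0 0 -1;0 0 0 0 0 0 -1;0 0 0 0 0 0 -1", grip_force=30)

```text
t: 14.58
tcp_pos: [550.8, -287.4, 94.7]
tool_rot: [-90.0, -0.0, -172.9]
force: [-0.0, 2.2, 0.2]
grip_width: 0.336
```

Call:
step_arm(deltas="0 0 0 0 -0.8 0 -1;0 0 0 0 -2 0 -1;0 0 0 0 -2.5 0 -1;0 0 0 0 -2 0 -1;0 0 0 0 -0.7 0 -1;0 0 0 -0.3 0 -1.83 -1;0 0 0 -0.5 0 -3 -1;0 0 0 -0.6 0 -3.6 -1;0 0 0 -0.6 0 -3.6 -1;0 0 0 -0.6 0 -3.6 -1;0 0 0 -0.6 0 -3.6 -1;0 0 0 -0.5 0 -3.1 -1;0 0.08 0 0 0 0 -1;0 0.08 0 0 0 0 -1;0 0.081 0 0 0 0 -1;0 0 0 0 0 0 -1;0 0 0 0 0 0 -1")

```text
t: 16.7
tcp_pos: [559.4, -61.0, 174.3]
tool_rot: [-90.0, -0.1, 173.4]
force: [-0.8, -0.2, -6.2]
grip_width: 0.336
```

```bash
python3 - <<'E'
from h import *
st,w=snap("wrist","w6.png")
print(*todo((560,-61.3,175),173.3,st),st["force"])
_,s=snap("scene","s6.png")
S=cam("scene");u,v=pix(S,[[565,0,60]])[0].astype(int);c=cv2.resize(s[v-70:v+60,u-80:u+80],None,fx=3,fy=3,interpolation=2)
o=np.zeros((600,770,3),np.uint8);o[:c.shape[0],:c.shape[1]]=c;w=cv2.resize(w,None,fx=.55,fy=.55,interpolation=3);o[389:389+w.shape[0],:w.shape[1]]=w
cv2.imwrite("pics/c6.png",o)
E
```

```text
cm [-0.07 -0.07  0.02] turn y 0.002 rot [-9.0010e+01 -8.0000e-02  1.7342e+02] tcp [559.4 -61.  174.3] [-0.82965771 -0.17722384 -6.20122363]
```

View pics/c6.png

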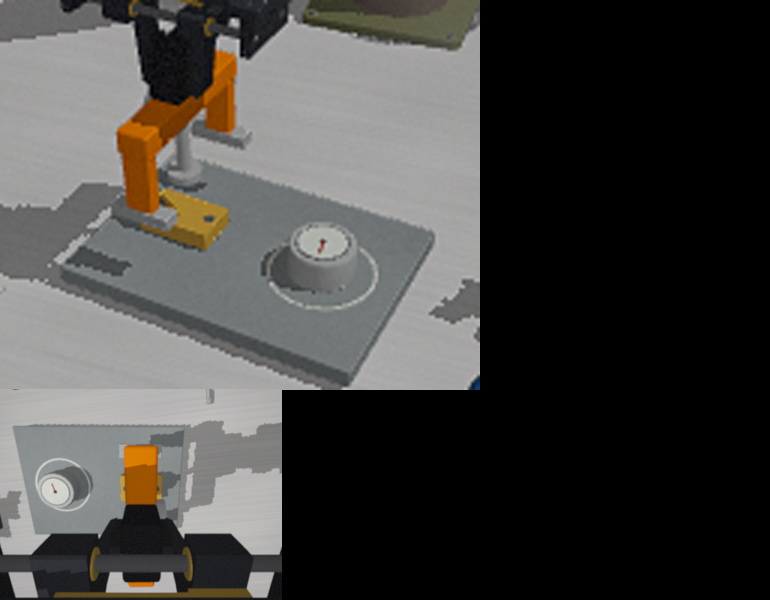

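The gauge hangs level over the block, aligned with it in both views, and the bezel is in the ring. I'll lower it gently.

Call:
step_arm(deltas="0 0 0 0 1 0 -1;0 0 0 0 1 0 -1;0 0 0 0 0.8 0 -1;0 0 0 0 0.6 0 -1;0 0 0 0 0.5 0 -1;0 0 0 0 0.4 0 -1;0 0 0 0 0.3 0 -1;0 0 0 0 0.3 0 -1;0 0 0 0 0.2 0 -1;0 0 0 0 0.2 0 -1;0 0 0 0 0.1 0 -1;0 0 0 0 0.1 0 -1;0 0 0 0 0 0 -1;0 0 0 0 0 0 -1")

```text
t: 18.55
tcp_pos: [560.0, -61.8, 119.9]
tool_rot: [-90.0, 0.0, 173.3]
force: [-0.4, 0.8, -4.3]
grip_width: 0.341
```

Call:
step_arm(deltas="0 0 0 0 0.05 0 -1;0 0 0 0 0.05 0 -1;0 0 0 0 0.05 0 -1;0 0 0 0 0 0 -1;0 0 0 0 0 0 -1")

```text
t: 19.18
tcp_pos: [559.9, -61.7, 118.6]
tool_rot: [-90.0, 0.0, 173.3]
force: [-2.8, 2.6, 2.8]
grip_width: 0.336
```

The legs are on the plate. I'll open the fingers, let the gauge stand on its own for over a second, then take hold of it again.

Call:
step_arm(deltas="0 0 0 0 0 0 -0.1;0 0 0 0 0 0 0;0 0 0 0 0 0 0;0 0 0 0 0 0 0;0 0 0 0 0 0 0;0 0 0 0 0 0 0;0 0 0 0 0 0 0;0 0 0 0 0 0 0;0 0 0 0 0 0 0;0 0 0 0 0 0 0;0 0 0 0 0 0 0;0 0 0 0 0 0 0;0 0 0 0 0 0 0;0 0 0 0 0 0 0")

```text
t: 20.92
tcp_pos: [560.0, -61.9, 118.3]
tool_rot: [-90.0, -0.0, 173.3]
force: [0.2, -0.5, 0.5]
grip_width: 0.5
```

```bash
python3 - <<'E'
from h import *
st,s=snap("scene","s7.png");print(*todo((560,-61.3,118.7),173.3,st),st["force"],st["grip_width"])
S=cam("scene");u,v=pix(S,[[565,-30,60]])[0].astype(int);cv2.imwrite("pics/c7.png",cv2.resize(s[v-60:v+60,u-80:u+80],None,fx=5,fy=5,interpolation=2))
E
```

```text
cm [ 0.   -0.04 -0.06] turn y -0.0 rot [-90.    -0.   173.29] tcp [560.  -61.9 118.3] [ 0.16614632 -0.54518465  0.49643727] 0.500424291959033
```

View pics/c7.png

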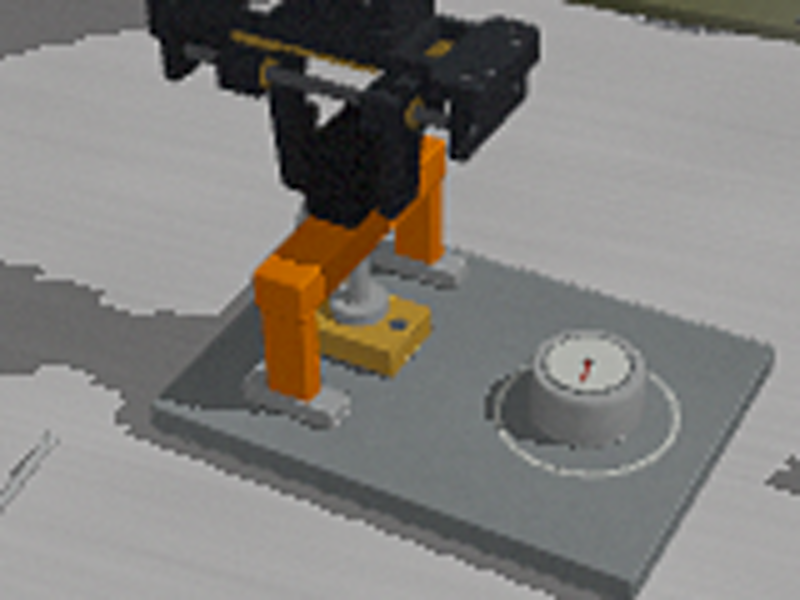

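The gauge stands astride the block with its foot on it at (357,303) and both soles on the plate. I'll regrip, lift and carry it to the bezel.

Call:
step_arm(deltas="0 0 0 0 0 0 -0.5;0 0 0 0 0 0 -1;0 0 0 0 0 0 -1;0 0 0 0 0 0 -1;0 0 0 0 0 0 -1;0 0 0 0 -0.5 0 -1;0 0 0 0 -1.5 0 -1;0 0 0 0 -2.5 0 -1;0 0 0 0 -1.3 0 -1;0 0 0 0 -0.2 0 -1;0 0 0 0 0 -1.5 -1;0 0 0 0 0 -3 -1;0 0 0 0 0 -3.5 -1;0 0 0 0 0 -3 -1;0 0 0 0 0 -2 -1;0 0 0 0 0 -0.96 -1;0 0 0 0 0 0 -1;0 0 0 0 0 0 -1", grip_force=30)

```text
t: 23.22
tcp_pos: [576.1, 74.8, 178.2]
tool_rot: [-89.9, -0.0, 173.2]
force: [-1.0, -0.4, -5.1]
grip_width: 0.342
```

```bash
python3 - <<'E'
from h import *
st,s=snap("scene","s8.png");print(*todo((576.4,76.8,178.5),173.3,st),st["force"],st["grip_width"])
S=cam("scene");u,v=pix(S,[[565,40,80]])[0].astype(int);cv2.imwrite("pics/c8.png",cv2.resize(s[v-60:v+60,u-80:u+80],None,fx=5,fy=5,interpolation=2))
E
```

```text
cm [-0.   -0.03 -0.2 ] turn y -0.002 rot [-8.9900e+01 -2.0000e-02  1.7316e+02] tcp [576.1  74.8 178.2] [-0.98453951 -0.41100531 -5.08870269] 0.3415472434551788
```

View pics/c8.png

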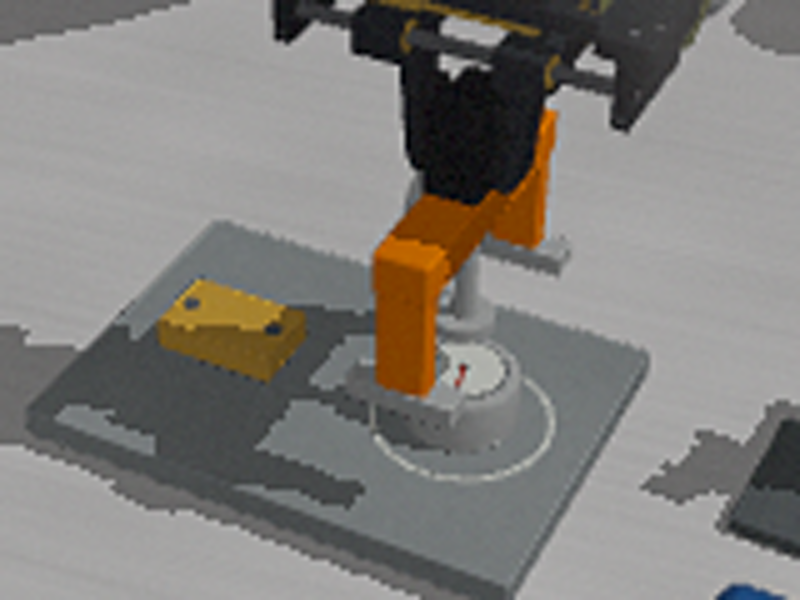

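The gauge hangs above the bezel with the foot over the dial. I'll lower it with a 2 mm correction.

Call:
step_arm(deltas="0 0 0 0 1 -0.2 -1;0 0 0 0 1 0 -1;0 0 0 0 0.6 0 -1;0 0 0 0 0.5 0 -1;0 0 0 0 0.5 0 -1;0 0 0 0 0.5 0 -1;0 0 0 0 0.4 0 -1;0 0 0 0 0.4 0 -1;0 0 0 0 0.3 0 -1;0 0 0 0 0.3 0 -1;0 0 0 0 0.2 0 -1;0 0 0 0 0.1 0 -1;0 0 0 0 0.05 0 -1;0 0 0 0 0.05 0 -1;0 0 0 0 0 0 -1;0 0 0 0 0 0 -1")

```text
t: 25.28
tcp_pos: [576.5, 78.8, 119.4]
tool_rot: [-90.0, 0.0, 173.3]
force: [-1.4, 0.1, -3.2]
grip_width: 0.34
```

Call:
step_arm(deltas="0 0 0 0 0.05 0 -1;0 0 0 0 0.05 0 -1;0 0 0 0 0.03 0 -1;0 0 0 0 0 0 -1;0 0 0 0 0 0 -1")

```text
t: 25.9
tcp_pos: [576.5, 78.8, 118.3]
tool_rot: [-90.0, 0.0, 173.3]
force: [-2.7, -0.5, 1.3]
grip_width: 0.339
```

Call:
step_arm(deltas="0 0 0 0 0 0 -0.1;0 0 0 0 0 0 0.2;0 0 0 0 0 0 0.6;0 0 0 0 0 0 0.6;0 0 0 0 0 0 0.6;0 0 0 0 0 0 0.6;0 0 0 0 -1 0 0.6;0 0 0 0 -2.5 0 0.6;0 0 0 0 -4 0 0.6;0 0 0 0 -4 0 0.6;0 0 0 0 -3 0 0.6;0 0 0 4 0 5 0.6;0 0 0 2 0 6 0.6;0 0 0 0 0 6 0.6;0 0 0 0 0 6 0.6;0 0 0 0 0 6 0.6;0 0 0 0 0 0 0.6")

```text
t: 28.02
tcp_pos: [482.6, -207.0, 263.7]
tool_rot: [-89.8, 0.0, 172.7]
force: [0.1, 1.4, 0.2]
grip_width: 0.804
```

```bash
python3 - <<'E'
from h import *
st,s=snap("scene","s9.png");_,t=snap("top","t9.png");print(st["tcp_pos"],st["force"],st["t"])
S=cam("scene");u,v=pix(S,[[575,50,60]])[0].astype(int);a=cv2.resize(s[v-50:v+50,u-66:u+66],(792,600),interpolation=2)
T=cam("top");u,v=pix(T,[[570,60,50]])[0].astype(int);b=cv2.resize(t[v-60:v+60,u-60:u+60],(400,400),interpolation=2)
cv2.imwrite("pics/c9.png",np.hstack([cv2.resize(a,(400,400*600//792)),b[:303]]) if 0 else np.hstack([cv2.resize(a,(400,400)),b]))
E
```

```text
[ 482.62686896 -207.01025691  263.68743223] [0.06405055 1.43421171 0.16681391] 28.025
```

View pics/c9.png

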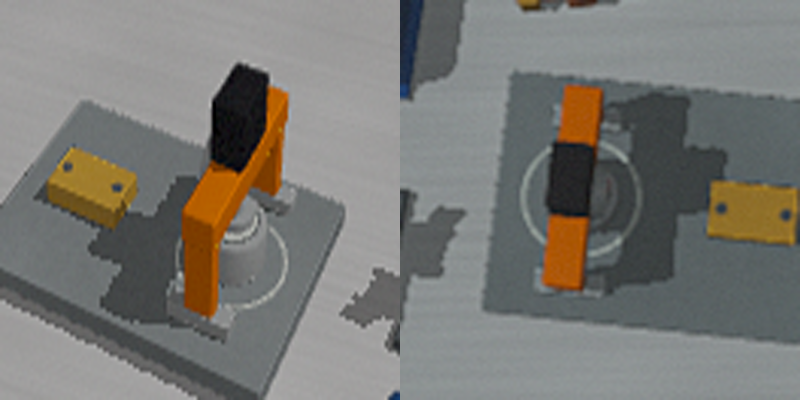

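The gauge stands on the plate astride the bezel with its foot on the bezel, the bezel is inside the ring, and the arm is clear. Handing in.

```bash
python3 -c "
from plant import arm
print(arm.job_done())"
```

```text
the job is handed in; nothing more can be done
None
```

The job is done and was handed in at about 28 s of the 61 s allowed.

- **Bezel:** I pulled it 64 mm level out of the clip and laid it flat in the ring. The overhead view showed it within about 2–3 mm of the ring's centre, against a margin of about 15 mm.
- **Check on the block:** I lowered the gauge astride the brass block and let go. It stood there by itself for about 1.7 s before I picked it up again, with the legs on the plate and the foot on the block in the scene picture.
- **Final position:** I lowered the gauge astride the bezel, released it and moved the arm clear. The last scene and overhead pictures show it upright with both legs on the plate. The foot is on the bezel, and the bezel is still inside the ring.

No contact went above roughly 6 N at the end of any move. No check failed or disagreed, except that one overhead picture was blocked by the arm, so I repeated it from another position. I never moved the arm to the fitting, screwdriver or cover. I had no direct measurement of the foot reading; I judged it only from the pictures.

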